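Change-out of a full dust filter at the goldsmith's bench

ROBOT

A 6-joint arm with a two-finger parallel gripper is mounted at the origin on the work surface. World frame = base frame: x ahead of the robot, y to its left, z up, the work surface at z = 0. Lengths are in m, angles in rad, forces in N, time in s.
With the tool pointing down it reaches from about 0.275 to 0.85 m from the base axis. Payload 19 kg.
Tool frame: the origin (TCP) lies on the centre line of the jaws, within the pads' length; the fingertips stand 19 mm ahead of it and the grasp point (between the pads) is the TCP; z points along the fingers, y is the line along which they close (so a half turn about z gives the same grasp; the last joint's range is limited). The gripper opens to 85 mm and grips with 20 to 120 N. Pads are 22 mm wide; open, the fingers measure 114 mm over their backs; the gripper's body (76 mm by 85 mm) begins 54 mm behind the grasp point. The pads swing forward as they close: fully open they stand 13 mm farther back than shut.
Start: joints at [1.127, 0.15, 1.437, -0, 1.554, -0.134], TCP at [0.175, 0.548, 0.25] pointing down, gripper open.
Joint ranges: [-2.8, 2.8], [-0.68, 2.1], [0.12, 2.68], [-1.39, 4.53], [0.16, 2.79], [-2.81, 2.81]. Speed limits (rad/s): [1.89, 1.89, 2.22, 3.01, 3.01, 3.01].

INTERFACE

Orientations are given as a 3x3 rotation matrix whose columns are the frame's x, y, z axes.
In Python, from bench import robot gives the robot as it stands.
- The arm moves only by the tool arm_command, never from a script. Its argument "steps" is a list of rows, each an object with "dp": the shift along the tool's x, y, z normalised to -1 to 1, where 1 is 150 mm, a list of three; "delta_rot": the turn, a rotation vector about the tool's x, y, z normalised to -1 to 1, where 1 is 180 degrees, a list of three; "gripper": the closure, from -1 (fully open) to 1 (shut). In form: [{"dp": [x, y, z], "delta_rot": [wx, wy, wz], "gripper": gripper}, ...]. A call has 1 to 5 rows; each row is the pose to reach, as a shift and turn from the pose commanded when the call began, along the tool's axes at that moment, turning the shorter way round; what a row does not reach only later rows make up. A row lasts 1/12 s, in which the tool goes at most 41.7 mm and 7.16 degrees, less where a joint would pass 70% of its speed; a pose out of reach is approached as far as the arm can. A call with a number of a shift or a turn outside -1 to 1 is refused whole. A call with a gripper value outside its range is refused whole. The fingers move at their own pace and stop on an object; "grip_force" is the grip in N (left out, the last holds). Time passes only in rows, so rows that repeat a pose let the fingers close. It gives the time, the measured TCP pose, the force, the opening and the grip force at its end, in the units of the state.
- robot.observe(): the state, without advancing time (a new reading comes with each control period).
- robot.get_image(name): name is "scene" or "top"; returns (picture, depth): 400x640x3 uint8, red, green, blue; 400x640 float32, m along the optical axis (not along the pixel's ray), 0 where there is no reading.
- robot.camera_info(name): a dict with "K" (3x3 intrinsics, pixels), "position" and "rotation" of the camera in the world. Camera axes: x right, y up, looking along -z (the intrinsics and any distortion apply to the point x, -y, -z); pixel columns grow to the right and rows downward; lengths in m; the calibration is good to about 2 mm. A picture is of the moment at which its call begins. camera_info takes no time and is no camera call.
- robot.hand_in(): hands the job in; it is judged then, once.
The state is a dict: "clock": time; "q": joint angles; "qvel": joint speeds; "tau": joint torques, N m; "eef_pos": TCP position; "ee_rot": TCP orientation; "ft_force": force on the tool from outside, world axes, zero at the start; "wrist_torque": the same for the moment, N m; "finger_gap": opening from 0.0 (shut) to 1.0 (fully open); "finger_force": force on a finger pad.
Only numpy, scipy, OpenCV 4.12 (cv2) and the standard library are available. Lean on these libraries where they do the work, as an engineer would, in place of code of your own. Each camera call takes 0.05 s, during which the arm holds its last target. There are 200 camera calls.

TASK

The filter cartridge in the sloping panel of the bench dust extractor is full of gold dust for the refiner. Push the cartridge straight in until its touch latch lets go, let it spring out, then draw it free of its slot and lower it into the white tray so that it stands upright on the tray's floor, push face up, beside the spent cartridge already there. Set it down rather than drop it, keep its push face uppermost all the way so that no dust is lost, and leave the spent cartridge and the other things on the bench as they are.

Things in the scene. Friction and masses are not known exactly. Their poses are not given: they have to be found in the camera images.
- extractor: bench dust extractor, fixed: white steel box 240 wide (its y), 230 deep (its x), with a blue panel at its front that slopes up from 75 mm height at the front to the flat top 163 mm high at the back. Origin on the bench under its middle; x to its back, z up. A 15 mm high knob and a switch on the panel's right part are not needed
- port: the cartridge's square slot in the sloping panel. Origin at its centre on the panel's surface, 117 mm above the bench; z points straight out of the panel, 28 degrees from vertical towards the robot: the line along which the cartridge moves; y level, x up the slope. Slot 52 x 52 mm; black bezel 64 x 64 mm, 3 mm high; the panel is flat and free for 40 mm beyond the bezel on all sides
- cartridge: the full filter cartridge in the port: grey block 50 x 50 x 85 mm, about 0.22 kg, paper pleats on its sides. Origin at the centre of its underside (the rim of a hollow skirt on which it stands), z towards its push face, x and y square to its sides. Latched, the origin is at port z = -77 mm and it cannot be pulled out; at port z = 0 it is clear of the panel
- spent: a spent cartridge of the same make (50 x 50 x 85 mm), loose, standing upright on the tray's floor in the half of the tray towards tray +x; origin at the centre of its underside, z up
- tray: white enamel tray, fixed: 220 mm (its x) x 150 mm (its y) outside, walls 22 mm high and 3 mm thick, floor 3 mm thick. Origin on the bench under its centre, z up. It stands left or right of the extractor; the half towards its -x is free
- caddy: green plastic caddy, fixed, 200 x 100 x 35 mm, on the other side of the extractor from the tray, with a bottle and a jar in it; origin on the bench under its centre
- flux: black bottle standing in the caddy, 40 mm across and 85 mm high, loose; origin at the centre of its underside
- polish: amber jar with a white cap standing in the caddy, 52 mm across and 55 mm high, loose; origin at the centre of its underside
- tape: roll of tape lying flat, 90 mm across and 25 mm high, loose, between the robot and the extractor; origin at the centre of its underside
- burs: bur stand: dark wooden block 30 x 100 x 25 mm with a row of upright steel burs, 62 mm high in all, loose, between the robot and the extractor; origin at the centre of its underside
- push_face (a point): centre of the cartridge's flat push face (round thumb mark), 85 mm from its underside. Latched it stands 8 mm proud of the panel. Pushed 5 mm or more in along port -z (against 5 to 10 N; firm stop at 7.5 mm), the latch lets go; tool away, a damped spring lifts the face within 0.7 s to 34 mm proud, where the cartridge rests on the spring and can be pinched by its sides
- jaw_a (a joint): one of the two hidden jaws of the touch latch inside the extractor: 0 rad = gripping the cartridge, about 0.2 rad or more = spread, the cartridge is let go; stiff, stays where it is
There are look-alikes about, which are no part of the job. Leave any green or purple look-alike of the spent alone.

How it is judged:
By the outcome, as a careful person would: the job done as asked, in the order asked, and still so for the second after the job is handed in, with the robot touching nothing.
It also fails if it takes over 56 s, if anything falls off the work surface, if the arm or the gripper's body presses on something with over 40 N, if the wrist force passes 120 N, or if a joint passes its speed limit or range.

## Working session

There is one attempt and no reset: what is moved stays moved. The work goes in short steps, Python scripts to look and compute and a tool call to move; the robot and the scene stay as the last step left them, time stands still between calls to the robot, and variables do not carry over. Pictures are saved under pics/ and viewed, at most 10 in all, crops included, and the job is handed in when it is done.

Besides the shell and the picture viewer there is one more tool, called after "Request:" as a command line: name --argument value ..., lists and objects as JSON in quotes. arm_command: Moves the arm, as the interface text tells. Its arguments: {"type":"object","properties":{"steps":{"type":"array"},"grip_force":{"type":"number"}},"required":["steps"]}

```bash
mkdir -p pics; ls
cat > h.py <<'E'
import numpy as np, cv2
from bench import robot
def cam(name):
    i=robot.camera_info(name); return np.array(i["K"]),np.array(i["position"]),np.array(i["rotation"]),i
def pts(name,d):
    K,p,R,_=cam(name); v,u=np.mgrid[:400,:640]
    c=np.stack([(u-K[0,2])/K[0,0]*d,-(v-K[1,2])/K[1,1]*d,-d],-1)
    return c@R.T+p
def ray(name,u,v,z):
    K,p,R,_=cam(name); r=R@np.array([(u-K[0,2])/K[0,0],-(v-K[1,2])/K[1,1],-1]); return p+r*(z-p[2])/r[2]
E
python3 - <<'E'
from h import *
for n in ("scene","top"):
    im,d=robot.get_image(n); cv2.imwrite(f"pics/{n}.png",im[...,::-1]); np.save(n+"_d.npy",d); np.save(n+"_i.npy",im)
    print(n,cam(n)[3])
print(robot.observe())
E
```

```text
pics
scene {'K': array([[461.99394174,   0.        , 315.24647292],
       [  0.        , 461.99394174, 199.32876164],
       [  0.        ,   0.        ,   1.        ]]), 'position': array([ 0.97499999, -0.58544829,  1.01092112]), 'rotation': array([[ 0.80193694, -0.46099527,  0.37997434],
       [ 0.59740704,  0.61732845, -0.51186953],
       [ 0.00140046,  0.63748643,  0.77046031]])}
top {'K': array([[369.44086568,   0.        , 319.61231743],
       [  0.        , 369.44086568, 204.51920802],
       [  0.        ,   0.        ,   1.        ]]), 'position': array([0.38708291, 0.02432298, 0.91910947]), 'rotation': array([[-3.92814258e-03,  9.84220566e-01, -1.76902368e-01],
       [-9.99725430e-01,  2.21447687e-04,  2.34311018e-02],
       [ 2.31005469e-02,  1.76945837e-01,  9.83949458e-01]])}
{'clock': 0.1, 'q': array([ 1.12698007e+00,  1.50938120e-01,  1.43793680e+00, -9.89440337e-06,
        1.55379414e+00, -1.33995816e-01]), 'qvel': array([ 5.34988898e-05, -7.74472003e-04,  3.01065989e-04, -3.10435705e-04,
       -1.90756046e-03, -2.29789206e-03]), 'tau': array([ 4.64296143e-03, -7.14374471e+01, -5.71799004e+01, -5.19906746e-05,
        7.10177395e-03,  5.88162743e-05]), 'eef_pos': array([0.17524666, 0.5474421 , 0.24974963]), 'ee_rot': array([[-9.52388352e-01,  3.04887229e-01, -4.53264304e-04],
       [ 3.04887536e-01,  9.52387861e-01, -9.76375084e-04],
       [ 1.33999127e-04, -1.06808289e-03, -9.99999421e-01]]), 'ft_force': array([ 0.53435295,  0.24308314, -0.33468851]), 'wrist_torque': array([ 0.01050459,  0.00610449, -0.01967842]), 'finger_force': 0.0, 'finger_gap': 1.0001967721210525}
```

View pics/scene.png

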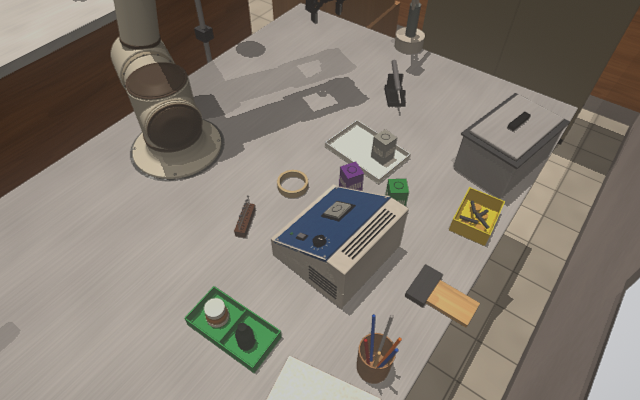

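View pics/top.png

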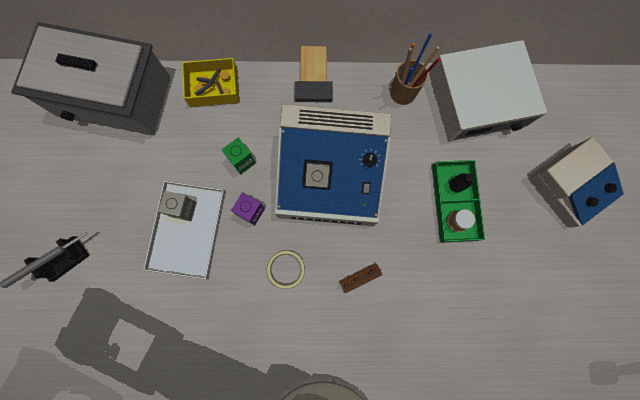

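The scene shows the extractor with the cartridge in its panel at (337,210), and in the top view at (318,176). The tray is on the left in the top view at (185,230), with the grey spent cartridge at (178,206). Its free half is near (180,255). The caddy is at (458,200).

Candidates: grey block at top (178,206), green block at (238,155), purple block at (248,208). The grey one standing in the tray is the spent one. The grey square in the blue panel at (318,176) is the full cartridge. The box at (578,182) has no port.

```bash
python3 - <<'E'
from h import *
im=np.load("top_i.npy"); d=np.load("top_d.npy"); P=pts("top",d); hsv=cv2.cvtColor(im,cv2.COLOR_RGB2HSV)
# panel
m=(hsv[...,0]>100)&(hsv[...,0]<125)&(hsv[...,1]>120); m[:,:270]=0; m[:,395:]=0; m[:120]=0; m[225:]=0
Q=P[m&(d>0)]; c=np.median(Q,0); 
for _ in range(4):
    n=np.linalg.svd(Q-Q.mean(0),full_matrices=False)[2][2]; n*=np.sign(n[2]); r=(Q-Q.mean(0))@n; Q=Q[abs(r)<max(2*r.std(),.001)]
c=Q.mean(0); print("panel n",n,"tilt",np.degrees(np.arccos(n[2])),"yaw of slope",np.degrees(np.arctan2(-n[1],-n[0])),"c",c,r.std())
print("panel depth at z=117 check: rect", cv2.minAreaRect(np.argwhere(m)[:,::-1].astype(np.float32)))
# bezel hole contour in panel
filled=cv2.morphologyEx(m.astype(np.uint8),cv2.MORPH_CLOSE,np.ones((3,3),np.uint8))
cs,h=cv2.findContours(filled,cv2.RETR_CCOMP,cv2.CHAIN_APPROX_NONE)
for k,x in enumerate(cs):
    if cv2.contourArea(x)>100: print("ct",h[0][k][3],cv2.minAreaRect(x))
# grey face: local block
g=(hsv[...,1]<60)&(hsv[...,2]>90)
mm=np.zeros_like(g); mm[158:196,300:336]=1
gf=(g&mm).astype(np.uint8); cs,_=cv2.findContours(gf,0,2); x=max(cs,key=cv2.contourArea); print("face rect",cv2.minAreaRect(x))
print("face pts",np.median(P[180:184,308:326].reshape(-1,3),0), "px318,176",P[174:178,316:320].reshape(-1,3).mean(0))
# tray and spent by height
z=P[...,2]
for nm,box,lo,hi in (("spent",(180,235,150,210),.078,.1),("walls",(170,290,135,235),.014,.03),("purple",(180,235,225,275),.06,.11),("green",(130,180,215,265),.06,.11)):
    t=np.zeros_like(g); t[box[0]:box[1],box[2]:box[3]]=1; t&=(z>lo)&(z<hi); S=P[t]
    r=cv2.minAreaRect((S[:,:2]*1000).astype(np.float32)); print(nm,t.sum(),r,np.median(S[:,2]),cv2.boxPoints(r).round().tolist())
E
python3 - <<'E'
import cv2
im=cv2.imread("pics/top.png")[110:290,130:400]
cv2.imwrite("pics/c1.png",cv2.resize(im,None,fx=2.9,fy=2.9,interpolation=cv2.INTER_CUBIC))
E
```

```text
panel n [-0.46715722  0.04091151  0.88322725] tilt 27.965850169894058 yaw of slope -5.004934968783433 c [ 0.60417962 -0.01930215  0.12223877] 0.0011202781084389268
panel depth at z=117 check: rect ((331.05535888671875, 172.11349487304688), (105.55817413330078, 81.47514343261719), 4.969740867614746)
ct -1 ((331.05535888671875, 172.11349487304688), (105.55817413330078, 81.47514343261719), 4.969740867614746)
ct 0 ((317.06005859375, 174.3095703125), (30.493621826171875, 29.88721466064453), 4.969740867614746)
ct 0 ((369.5, 159.5), (13.0, 15.0), 0.0)
face rect ((316.8975524902344, 175.12704467773438), (21.909650802612305, 21.638042449951172), 5.19442892074585)
face pts [0.58297958 0.012013   0.11903767] px318,176 [0.59488148 0.00985801 0.12612063]
spent 525 ((539.1356811523438, 340.0701599121094), (50.722511291503906, 49.897098541259766), 77.68184661865234) 0.08937606539632792 [[509.0, 321.0], [558.0, 310.0], [569.0, 360.0], [520.0, 370.0]]
walls 688 ((489.0132751464844, 331.24365234375), (151.80026245117188, 219.9229278564453), 81.36311340332031) 0.02191603165552547 [[369.0, 273.0], [586.0, 240.0], [609.0, 390.0], [392.0, 423.0]]
purple 528 ((533.0985107421875, 173.9815673828125), (50.56467056274414, 50.209922790527344), 60.3167610168457) 0.08622733505717556 [[499.0, 164.0], [542.0, 140.0], [567.0, 184.0], [524.0, 208.0]]
green 523 ((664.400146484375, 200.90960693359375), (51.573360443115234, 49.95820999145508), 38.45697021484375) 0.08593232724447752 [[629.0, 204.0], [660.0, 165.0], [700.0, 197.0], [669.0, 237.0]]
```

View pics/c1.png

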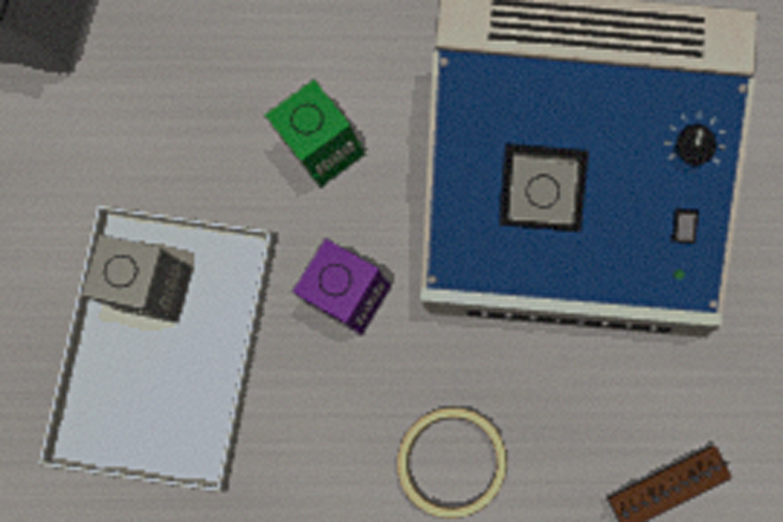

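The crop confirms two things: the grey full cartridge, flush in its bezel, at crop (543,190), or top (317,175.5); and the grey spent one in the tray's far half at crop (120,270). The green and purple look-alikes stand outside the tray.

```bash
cat >> h.py <<'E'
from scipy.spatial.transform import Rotation as Ro
t,y=np.radians(28),np.radians(-5.0)
n=np.array([-np.sin(t)*np.cos(y),-np.sin(t)*np.sin(y),np.cos(t)])
yp=np.array([-np.sin(y),np.cos(y),0]); xp=np.cross(yp,n)
RT=np.stack([-xp,yp,-n],1)
def go(p,R,show=True):
    s=robot.observe(); C=s["ee_rot"]; dl=C.T@(np.array(p)-s["eef_pos"]); w=Ro.from_matrix(C.T@R).as_rotvec()
    print("dp",(dl/.15).round(4),"rot",(w/np.pi).round(4),"mm",(dl*1e3).round(1),"deg",np.degrees(w).round(2))
E
python3 - <<'E'
from h import *
f1=ray("top",316.95,175.2,.1241); print("top face",f1)
# corners of bezel outer (3mm proud)
print("top bezel",ray("top",317.06,174.31,.1196))
im=np.load("scene_i.npy"); hsv=cv2.cvtColor(im,cv2.COLOR_RGB2HSV)
g=((hsv[...,1]<60)&(hsv[...,2]>90)).astype(np.uint8); m=np.zeros_like(g); m[196:224,318:358]=1
cs,_=cv2.findContours(g&m,0,2); x=max(cs,key=cv2.contourArea); r=cv2.minAreaRect(x); M=cv2.moments(x); c=(M['m10']/M['m00'],M['m01']/M['m00']); print(r,c,cv2.contourArea(x)); print("scene face",ray("scene",*c,.1241))
d=np.load("scene_d.npy");P=pts("scene",d); print("depth pt",P[int(c[1]),int(c[0])])
E
```

```text
top face [0.59609676 0.011039   0.1241    ]
top bezel [0.5993278  0.01071284 0.1196    ]
((337.25, 208.75), (14.142135620117188, 23.33452033996582), 45.0) (337.38455827765404, 208.9554565701559) 224.5
scene face [0.59937045 0.01162966 0.1241    ]
depth pt [0.59726762 0.01293714 0.12496065]
```

```bash
echo 'port=np.array([.600,.011,.117])' >> h.py; python3 -c "
from h import *
print(port+n*.12); go(port+n*.12,RT)"
```

```text
[0.54387779 0.01591006 0.22295371]
dp [-3.4209 -2.6254  0.181 ] rot [-0.0176 -0.155  -0.0693] mm [-513.1 -393.8   27.1] deg [ -3.17 -27.9  -12.48]
```

Request:
arm_command --steps '[{"dp": [-0.2,-0.15,0],"delta_rot": [0,0,0],"gripper": 1},{"dp": [-0.4,-0.3,0],"delta_rot": [0,0,0],"gripper": 1},{"dp": [-0.6,-0.46,0],"delta_rot": [0,0,0],"gripper": 1},{"dp": [-0.8,-0.6,0],"delta_rot": [0,0,0],"gripper": 1},{"dp": [-0.9,-0.7,0],"delta_rot": [0,0,0],"gripper": 1}]'

```text
clock: 0.52
eef_pos: [0.2734, 0.404, 0.25]
ee_rot: [[-0.952, 0.306, 0.0], [0.306, 0.952, -0.001], [-0.001, -0.001, -1.0]]
ft_force: [0.0, 0.8, 0.4]
finger_gap: 0.302
finger_force: 0.0
```

Request:
arm_command --steps '[{"dp": [-0.2,-0.15,0],"delta_rot": [0,0,0],"gripper": 1},{"dp": [-0.4,-0.3,0],"delta_rot": [0,0,0],"gripper": 1},{"dp": [-0.6,-0.46,0],"delta_rot": [0,0,0],"gripper": 1},{"dp": [-0.8,-0.6,0],"delta_rot": [0,0,0],"gripper": 1},{"dp": [-0.9,-0.7,0],"delta_rot": [0,0,0],"gripper": 1}]'

```text
clock: 0.93
eef_pos: [0.37, 0.2627, 0.2501]
ee_rot: [[-0.952, 0.306, 0.0], [0.306, 0.952, -0.001], [-0.0, -0.001, -1.0]]
ft_force: [0.2, 0.6, -0.6]
finger_gap: -0.002
finger_force: 0.0
```

Request:
arm_command --steps '[{"dp": [-0.2,-0.15,0],"delta_rot": [0,0,0],"gripper": 1},{"dp": [-0.4,-0.3,0],"delta_rot": [0,0,0],"gripper": 1},{"dp": [-0.6,-0.46,0],"delta_rot": [0,0,0],"gripper": 1},{"dp": [-0.8,-0.6,0],"delta_rot": [0,0,0],"gripper": 1},{"dp": [-0.9,-0.7,0],"delta_rot": [0,0,0],"gripper": 1}]'

```text
clock: 1.35
eef_pos: [0.4666, 0.1213, 0.2499]
ee_rot: [[-0.952, 0.306, -0.0], [0.306, 0.952, -0.001], [0.0, -0.001, -1.0]]
ft_force: [0.5, 1.1, 0.3]
finger_gap: 0.0
finger_force: 0.0
```

```bash
python3 -c "
from h import *
go(port+n*.10,RT)"
```

```text
dp [-0.7669 -0.4971  0.2978] rot [-0.0177 -0.1549 -0.0699] mm [-115.   -74.6   44.7] deg [ -3.18 -27.89 -12.58]
```

Request:
arm_command --steps '[{"dp": [-0.2,-0.13,0.06],"delta_rot": [-0.004,-0.035,-0.015],"gripper": 1},{"dp": [-0.4,-0.25,0.13],"delta_rot": [-0.008,-0.07,-0.03],"gripper": 1},{"dp": [-0.6,-0.38,0.22],"delta_rot": [-0.012,-0.105,-0.047],"gripper": 1},{"dp": [-0.767,-0.497,0.298],"delta_rot": [-0.016,-0.14,-0.063],"gripper": 1},{"dp": [-0.767,-0.497,0.298],"delta_rot": [-0.0177,-0.155,-0.07],"gripper": 1}]'

```text
clock: 1.77
eef_pos: [0.5521, 0.0148, 0.2027]
ee_rot: [[-0.878, 0.085, 0.47], [0.074, 0.996, -0.042], [-0.472, -0.002, -0.881]]
ft_force: [-0.7, 0.7, -0.4]
finger_gap: -0.004
finger_force: 0.0
```

Request:
arm_command --steps '[{"dp": [0,0,0],"delta_rot": [0,0,0],"gripper": 1}]'

```text
clock: 1.85
eef_pos: [0.5505, 0.0169, 0.2038]
ee_rot: [[-0.88, 0.086, 0.468], [0.076, 0.996, -0.04], [-0.469, 0.0, -0.883]]
ft_force: [0.8, -0.5, -0.1]
finger_gap: 0.005
finger_force: 0.0
```

```bash
python3 -c "
from h import *
go(port+n*.04,RT)
im,d=robot.get_image('scene'); cv2.imwrite('pics/s2.png',cv2.resize(im[130:280,240:440,::-1],None,fx=3.5,fy=3.5,interpolation=2))"
```

```text
dp [-0.0213 -0.0111  0.4003] rot [0.0002 0.     0.0002] mm [-3.2 -1.7 60. ] deg [0.04 0.   0.04]
```

View pics/s2.png

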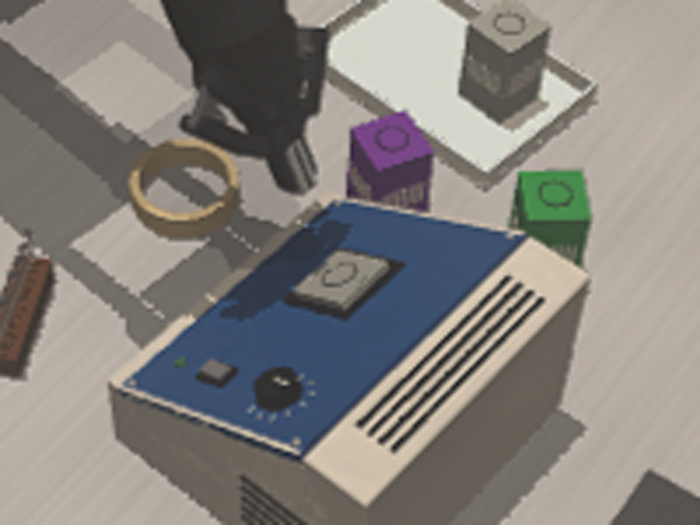

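The closed fingers (tip at crop (300,185)) stand over the panel, in line with the cartridge face at crop (340,272), which is still proud. Now approaching along the port axis.

Request:
arm_command --steps '[{"dp": [-0.021,-0.011,0.2],"delta_rot": [0,0,0],"gripper": 1},{"dp": [-0.021,-0.011,0.4],"delta_rot": [0,0,0],"gripper": 1},{"dp": [-0.021,-0.011,0.4],"delta_rot": [0,0,0],"gripper": 1},{"dp": [-0.021,-0.011,0.43],"delta_rot": [0,0,0],"gripper": 1},{"dp": [-0.021,-0.011,0.45],"delta_rot": [0,0,0],"gripper": 1}]'

```text
clock: 2.32
eef_pos: [0.5866, 0.0141, 0.1482]
ee_rot: [[-0.88, 0.085, 0.468], [0.075, 0.996, -0.039], [-0.47, 0.001, -0.883]]
ft_force: [0.2, 0.6, 0.1]
finger_gap: 0.0
finger_force: 0.0
```

Request:
arm_command --steps '[{"dp": [0,0,0.01],"delta_rot": [0,0,0],"gripper": 1},{"dp": [0,0,0.02],"delta_rot": [0,0,0],"gripper": 1},{"dp": [0,0,0.03],"delta_rot": [0,0,0],"gripper": 1}]'

```text
clock: 2.57
eef_pos: [0.5884, 0.0135, 0.1444]
ee_rot: [[-0.879, 0.085, 0.469], [0.075, 0.996, -0.039], [-0.471, 0.001, -0.882]]
ft_force: [-0.4, 0.5, 0.7]
finger_gap: 0.004
finger_force: 0.0
```

```bash
python3 -c "
from h import *
s=robot.observe(); print('port z',(RT.T@(s['eef_pos']-port))*1e3, RT.T@s['ft_force'])"
```

```text
port z [ -2.46991381   1.43566246 -29.73315927] [ 0.04081883  0.41576206 -0.84774735]
```

Request:
arm_command --steps '[{"dp": [0.016,-0.009,0.0],"delta_rot": [0,0,0],"gripper": 1},{"dp": [0.016,-0.009,0.015],"delta_rot": [0,0,0],"gripper": 1},{"dp": [0.016,-0.009,0.03],"delta_rot": [0,0,0],"gripper": 1},{"dp": [0.016,-0.009,0.04],"delta_rot": [0,0,0],"gripper": 1}]'

```text
clock: 2.9
eef_pos: [0.5888, 0.0118, 0.1374]
ee_rot: [[-0.879, 0.085, 0.469], [0.075, 0.996, -0.04], [-0.47, 0.001, -0.883]]
ft_force: [-6.1, 0.6, 7.2]
finger_gap: 0.001
finger_force: 4.5
```

```bash
python3 -c "
from h import *
s=robot.observe(); print('port z',(RT.T@(s['eef_pos']-port))*1e3, RT.T@s['ft_force'])"
```

```text
port z [  0.30379682  -0.1441898  -23.2504987 ] [ 2.01357803  0.07523351 -9.17297809]
```

Request:
arm_command --steps '[{"dp": [0,0,0.006],"delta_rot": [0,0,0],"gripper": 1},{"dp": [0,0,0.012],"delta_rot": [0,0,0],"gripper": 1},{"dp": [0,0,0.012],"delta_rot": [0,0,0],"gripper": 1}]'

```text
clock: 3.15
eef_pos: [0.5897, 0.0118, 0.1357]
ee_rot: [[-0.879, 0.085, 0.468], [0.076, 0.996, -0.04], [-0.47, 0.001, -0.883]]
ft_force: [-4.9, -0.2, 5.5]
finger_gap: -0.004
finger_force: 3.6
```

```bash
python3 -c "
from h import *
s=robot.observe(); print('port z',(RT.T@(s['eef_pos']-port))*1e3, RT.T@s['ft_force'])"
```

```text
port z [  0.34155227  -0.11527228 -21.38416745] [ 1.70712334 -0.57766009 -7.10047876]
```

Request:
arm_command --steps '[{"dp": [0,0,0.005],"delta_rot": [0,0,0],"gripper": 1},{"dp": [0,0,0.01],"delta_rot": [0,0,0],"gripper": 1},{"dp": [0,0,0.01],"delta_rot": [0,0,0],"gripper": 1}]'

```text
clock: 3.4
eef_pos: [0.5904, 0.0117, 0.1344]
ee_rot: [[-0.879, 0.085, 0.468], [0.075, 0.996, -0.04], [-0.47, 0.001, -0.883]]
ft_force: [-5.5, -0.5, 5.2]
finger_gap: 0.004
finger_force: 3.8
```

```bash
python3 -c "
from h import *
s=robot.observe(); print('port z',(RT.T@(s['eef_pos']-port))*1e3, RT.T@s['ft_force'])"
```

```text
port z [  0.35168917  -0.11299404 -19.91993169] [ 2.33919367 -0.94186292 -7.11488118]
```

Request:
arm_command --steps '[{"dp": [0,0,0.004],"delta_rot": [0,0,0],"gripper": 1},{"dp": [0,0,0.004],"delta_rot": [0,0,0],"gripper": 1}]'

```text
clock: 3.57
eef_pos: [0.5906, 0.0117, 0.1341]
ee_rot: [[-0.879, 0.085, 0.468], [0.075, 0.996, -0.04], [-0.47, 0.001, -0.883]]
ft_force: [-7.4, -0.2, 8.3]
finger_gap: -0.002
finger_force: 5.0
```

Request:
arm_command --steps '[{"dp": [0,0,-0.2],"delta_rot": [0,0,0],"gripper": 1},{"dp": [0,0,-0.4],"delta_rot": [0,0,0],"gripper": 1},{"dp": [0,0,-0.5],"delta_rot": [0,0,0],"gripper": 0},{"dp": [0,0,-0.5],"delta_rot": [0,0,0],"gripper": -1},{"dp": [0,0,-0.5],"delta_rot": [0,0,0],"gripper": -1}]'

```text
clock: 3.98
eef_pos: [0.5556, 0.0147, 0.2005]
ee_rot: [[-0.879, 0.085, 0.47], [0.075, 0.996, -0.04], [-0.471, 0.001, -0.882]]
ft_force: [-0.9, -0.2, -0.5]
finger_gap: 0.42
finger_force: 0.0
```

Request:
arm_command --steps '[{"dp": [0,0,0],"delta_rot": [0,0,0],"gripper": -1},{"dp": [0,0,0],"delta_rot": [0,0,0],"gripper": -1},{"dp": [0,0,0],"delta_rot": [0,0,0],"gripper": -1},{"dp": [0,0,0],"delta_rot": [0,0,0],"gripper": -1},{"dp": [0,0,0],"delta_rot": [0,0,0],"gripper": -1}]'

```text
clock: 4.4
eef_pos: [0.5555, 0.0147, 0.1992]
ee_rot: [[-0.88, 0.085, 0.467], [0.075, 0.996, -0.039], [-0.469, 0.001, -0.883]]
ft_force: [0.2, 0.1, 0.4]
finger_gap: 1.001
finger_force: 0.0
```

```bash
python3 -c "
from h import *
s=robot.observe(); print('port z',(RT.T@(s['eef_pos']-port))*1e3, RT.T@s['ft_force'])
go(port+n*.025,RT)
im,d=robot.get_image('scene'); P=pts('scene',d)-port
h=P@n*1e3; print(h[198:216:3,328:352:3].round())
a=P@xp*1e3; b=P@yp*1e3; m=(h>28)&(h<40)&(abs(a)<45)&(abs(b)<45); m&=d>0; print(m.sum(), [np.percentile(k[m],[3,50,97]).round(1) for k in (a,b,h)])
cv2.imwrite('pics/s3.png',cv2.resize(im[130:280,240:440,::-1],None,fx=3.5,fy=3.5,interpolation=2))"
```

```text
port z [  0.83735604  -0.2072719  -93.59042898] [-0.39194643  0.14708612 -0.23070047]
dp [-0.0058  0.0007  0.4573] rot [ 0.0005 -0.0002  0.0005] mm [-0.9  0.1 68.6] deg [ 0.08 -0.03  0.09]
[[ 32.  34.  34.  33.  31. 589.  29.  -1.]
 [ 31.  35.  34.  33.  33.  29.  25.  -1.]
 [ 33.  32.  32.  33.  26.  22.  14.  10.]
 [ 29.  32.  31.  28.  22.  16.   8.   1.]
 [ 20.  21.  26.  21.  14.   8.   5.   1.]
 [ 10.  12.  13.  15.   8.   1.   3.  -1.]]
246 [array([-22.5,   3.8,  24.9]), array([-23.3,  -0.9,  24.3]), array([29.2, 32.8, 35. ])]
```

View pics/s3.png

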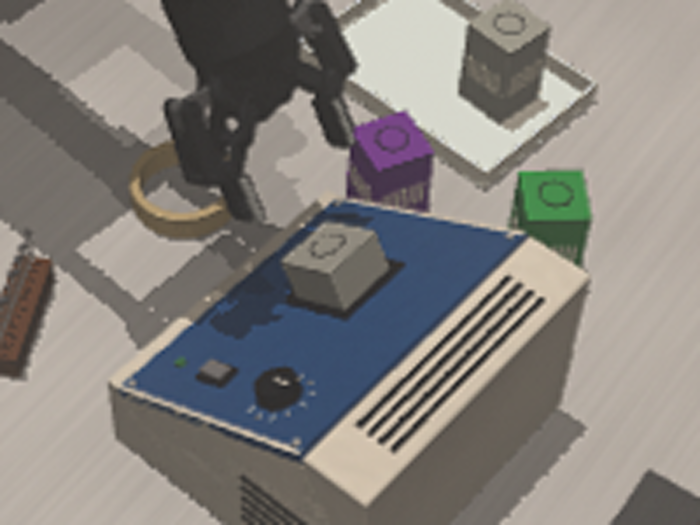

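The latch has released: the cartridge stands about 33–34 mm proud at crop (335,265), between the open fingers. Next: lower and pinch.

Request:
arm_command --grip_force 45 --steps '[{"dp": [-0.006,0,0.15],"delta_rot": [0,0,0],"gripper": -1},{"dp": [-0.006,0,0.3],"delta_rot": [0,0,0],"gripper": -1},{"dp": [-0.006,0,0.4],"delta_rot": [0,0,0],"gripper": -1},{"dp": [-0.006,0,0.465],"delta_rot": [0,0,0],"gripper": -1},{"dp": [-0.006,0,0.465],"delta_rot": [0,0,0],"gripper": -1}]'

```text
clock: 4.87
eef_pos: [0.5887, 0.0119, 0.1366]
ee_rot: [[-0.881, 0.085, 0.466], [0.076, 0.996, -0.039], [-0.467, 0.001, -0.884]]
ft_force: [0.2, 0.2, -1.0]
finger_gap: 1.002
finger_force: 0.0
```

Request:
arm_command --steps '[{"dp": [0,0,0],"delta_rot": [0,0,0],"gripper": 1},{"dp": [0,0,0],"delta_rot": [0,0,0],"gripper": 1},{"dp": [0,0,0],"delta_rot": [0,0,0],"gripper": 1},{"dp": [0,0,0],"delta_rot": [0,0,0],"gripper": 1},{"dp": [0,0,0],"delta_rot": [0,0,0],"gripper": 1}]'

```text
clock: 5.28
eef_pos: [0.5891, 0.0118, 0.1397]
ee_rot: [[-0.879, 0.085, 0.469], [0.075, 0.996, -0.04], [-0.471, 0.0, -0.882]]
ft_force: [-0.9, -0.8, 2.5]
finger_gap: 0.57
finger_force: 52.9
```

```bash
python3 -c "
from h import *
s=robot.observe(); print('port z',(RT.T@(s['eef_pos']-port))*1e3, RT.T@s['ft_force'],s['finger_gap'],s['finger_force'],s['wrist_torque'])"
```

```text
port z [ -0.95950863  -0.12440652 -25.16161185] [-0.46304555 -0.90912172 -2.6368395 ] 0.570405762609184 52.89891958236694 [-0.22754054  0.12370607 -0.0297077 ]
```

Request:
arm_command --steps '[{"dp": [0,0,-0.06],"delta_rot": [0,0,0],"gripper": 1},{"dp": [0,0,-0.12],"delta_rot": [0,0,0],"gripper": 1},{"dp": [0,0,-0.18],"delta_rot": [0,0,0],"gripper": 1},{"dp": [0,0,-0.24],"delta_rot": [0,0,0],"gripper": 1},{"dp": [0,0,-0.3],"delta_rot": [0,0,0],"gripper": 1}]'

```text
clock: 5.7
eef_pos: [0.5674, 0.0137, 0.1792]
ee_rot: [[-0.879, 0.085, 0.468], [0.075, 0.996, -0.039], [-0.47, 0.001, -0.883]]
ft_force: [1.9, 0.1, -2.8]
finger_gap: 0.572
finger_force: 52.2
```

Request:
arm_command --steps '[{"dp": [0,0,-0.06],"delta_rot": [0,0,0],"gripper": 1},{"dp": [0,0,-0.12],"delta_rot": [0,0,0],"gripper": 1},{"dp": [0,0,-0.2],"delta_rot": [0,0,0],"gripper": 1},{"dp": [0,0,-0.3],"delta_rot": [0,0,0],"gripper": 1},{"dp": [0,0,-0.4],"delta_rot": [0,0,0],"gripper": 1}]'

```text
clock: 6.12
eef_pos: [0.5388, 0.0162, 0.2319]
ee_rot: [[-0.88, 0.085, 0.467], [0.075, 0.996, -0.039], [-0.469, 0.001, -0.883]]
ft_force: [0.4, -0.1, -2.5]
finger_gap: 0.575
finger_force: 52.3
```

```bash
cat >> h.py <<'E'
ty=np.radians(-8.65); trx=np.array([np.cos(ty),np.sin(ty),0]); trY=np.array([-np.sin(ty),np.cos(ty),0]); tray=np.array([.489,.331,0])
RU=np.stack([-trx,trY,[0,0,-1]],1)
goal=tray-.052*trx+.005*trY
E
python3 -c "
from h import *
s=robot.observe(); print('port z',(RT.T@(s['eef_pos']-port))*1e3, RT.T@s['ft_force'],s['finger_gap'])
print(goal); g=goal.copy(); g[2]=.25; go(g,RU)
go([.5,.02,.25],RU)
im,d=robot.get_image('scene'); cv2.imwrite('pics/s4.png',cv2.resize(im[90:280,220:440,::-1],None,fx=3.1,fy=3.1,interpolation=2))"
```

```text
port z [   0.30241593   -0.18305452 -130.24687908] [ 0.83186666 -0.07776496  2.3358    ] 0.5746727331502136
[0.43834346 0.34376383 0.        ]
dp [ 0.6976  2.1191 -0.5054] rot [0.0053 0.1552 0.0205] mm [104.6 317.9 -75.8] deg [ 0.96 27.94  3.68]
dp [ 0.1729  0.0035 -0.2287] rot [0.0053 0.1552 0.0205] mm [ 25.9   0.5 -34.3] deg [ 0.96 27.94  3.68]
```

View pics/s4.png

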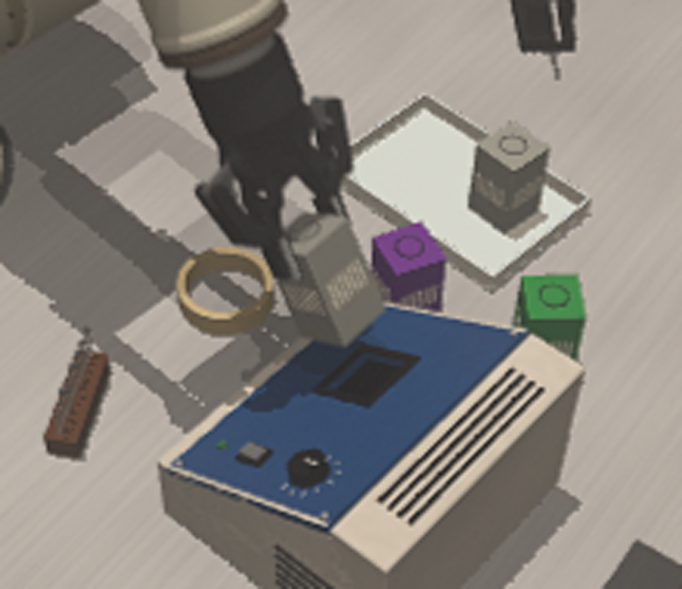

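The cartridge is clear of the slot, held at crop (330,280) with its face up. Turn it upright, then carry it to the tray.

Request:
arm_command --steps '[{"dp": [0.03,0,-0.05],"delta_rot": [0.001,0.03,0.004],"gripper": 1},{"dp": [0.07,0,-0.1],"delta_rot": [0.002,0.06,0.008],"gripper": 1},{"dp": [0.1,0,-0.15],"delta_rot": [0.003,0.09,0.012],"gripper": 1},{"dp": [0.14,0,-0.2],"delta_rot": [0.004,0.12,0.016],"gripper": 1},{"dp": [0.173,0,-0.23],"delta_rot": [0.005,0.155,0.02],"gripper": 1}]'

```text
clock: 6.58
eef_pos: [0.5001, 0.0195, 0.2509]
ee_rot: [[-0.989, 0.149, -0.001], [0.149, 0.989, 0.001], [0.001, 0.0, -1.0]]
ft_force: [-0.2, -0.2, -2.2]
finger_gap: 0.576
finger_force: 52.3
```

Request:
arm_command --steps '[{"dp": [0,0,0],"delta_rot": [0,0,0],"gripper": 1},{"dp": [0,0,0],"delta_rot": [0,0,0],"gripper": 1}]'

```text
clock: 6.75
eef_pos: [0.5015, 0.0193, 0.2487]
ee_rot: [[-0.989, 0.148, 0.003], [0.148, 0.989, 0.0], [-0.003, 0.001, -1.0]]
ft_force: [-0.6, 0.2, -3.0]
finger_gap: 0.575
finger_force: 52.3
```

```bash
python3 -c "
from h import *
g=goal.copy(); g[2]=.2; go(g,RU); print(robot.observe()['eef_pos'],robot.observe()['finger_gap'])"
```

```text
dp [0.7388 2.0766 0.3238] rot [0.0002 0.0011 0.0006] mm [110.8 311.5  48.6] deg [0.04 0.19 0.11]
[0.50153636 0.01926673 0.24871971] 0.5751712493634417
```

Request:
arm_command --steps '[{"dp": [0.03,0.08,0],"delta_rot": [0,0,0],"gripper": 1},{"dp": [0.07,0.2,0],"delta_rot": [0,0,0],"gripper": 1},{"dp": [0.13,0.36,0],"delta_rot": [0,0,0],"gripper": 1},{"dp": [0.19,0.53,0],"delta_rot": [0,0,0],"gripper": 1},{"dp": [0.25,0.7,0],"delta_rot": [0,0,0],"gripper": 1}]'

```text
clock: 7.17
eef_pos: [0.4784, 0.1304, 0.2497]
ee_rot: [[-0.989, 0.149, 0.006], [0.149, 0.989, 0.001], [-0.005, 0.002, -1.0]]
ft_force: [-0.0, 0.3, -2.4]
finger_gap: 0.578
finger_force: 52.3
```

Request:
arm_command --steps '[{"dp": [0.06,0.17,0],"delta_rot": [0,0,0],"gripper": 1},{"dp": [0.12,0.34,0],"delta_rot": [0,0,0],"gripper": 1},{"dp": [0.18,0.51,0],"delta_rot": [0,0,0],"gripper": 1},{"dp": [0.24,0.68,0],"delta_rot": [0,0,0],"gripper": 1},{"dp": [0.28,0.8,0],"delta_rot": [0,0,0],"gripper": 1}]'

```text
clock: 7.58
eef_pos: [0.4542, 0.2562, 0.2498]
ee_rot: [[-0.989, 0.147, 0.005], [0.147, 0.989, 0.002], [-0.005, 0.003, -1.0]]
ft_force: [0.5, 0.4, -2.1]
finger_gap: 0.574
finger_force: 52.3
```

Request:
arm_command --steps '[{"dp": [0.05,0.16,0],"delta_rot": [0,0,0],"gripper": 1},{"dp": [0.1,0.3,0],"delta_rot": [0,0,0],"gripper": 1},{"dp": [0.16,0.45,0],"delta_rot": [0,0,0],"gripper": 1},{"dp": [0.2,0.57,0],"delta_rot": [0,0,0],"gripper": 1},{"dp": [0.2,0.57,0],"delta_rot": [0,0,0],"gripper": 1}]'

```text
clock: 8.0
eef_pos: [0.437, 0.3459, 0.2496]
ee_rot: [[-0.989, 0.146, 0.004], [0.146, 0.989, 0.003], [-0.004, 0.004, -1.0]]
ft_force: [0.2, 0.5, -2.3]
finger_gap: 0.571
finger_force: 52.2
```

```bash
python3 -c "
from h import *
g=goal.copy(); g[2]=.1; go(g,RU); print(robot.observe()['eef_pos'],robot.observe()['finger_gap'])
im,d=robot.get_image('scene'); P=pts('scene',d); 
q=P-robot.observe()['eef_pos']; a=q@trx; b=q@trY; z=P[...,2]
m=(abs(a)<.045)&(abs(b)<.026)&(z>.1)&(z<.27)&(d>0); hs=cv2.cvtColor(im,cv2.COLOR_RGB2HSV)
print(m.sum(), np.percentile(z[m],[0,1,2,5,50,95]), np.median(a[m&(z<.21)&(z>.18)]))
cv2.imwrite('pics/s5.png',cv2.resize(im[40:230,270:460,::-1],None,fx=3.1,fy=3.1,interpolation=2))"
```

```text
dp [-0.0072 -0.0161  0.9973] rot [0.0012 0.0012 0.0015] mm [ -1.1  -2.4 149.6] deg [0.21 0.22 0.26]
[0.43697307 0.34585474 0.24959611] 0.5711343729048614
668 [0.17083985 0.17241018 0.17357922 0.17801563 0.21984991 0.25843961] 0.018717864531097406
```

View pics/s5.png

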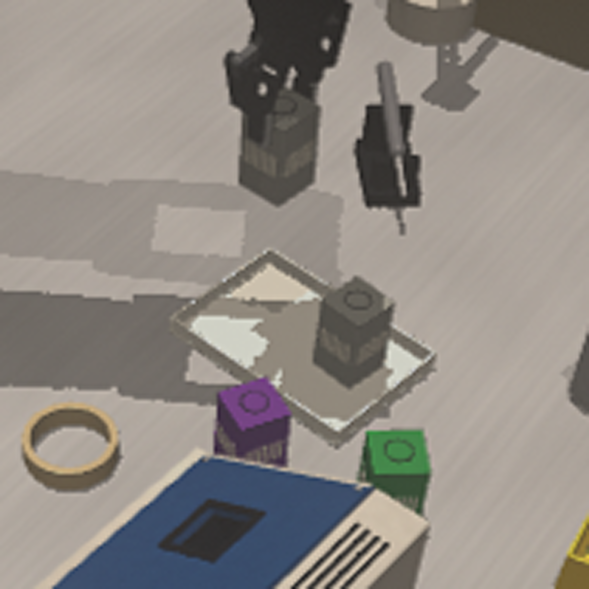

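The cartridge hangs upright above the free half, crop (280,150), with its underside about 77 mm below the TCP, so floor contact is expected near TCP z ≈ 0.080. Lowering.

Request:
arm_command --steps '[{"dp": [-0.007,-0.016,0.15],"delta_rot": [0.0012,0.0012,0.0015],"gripper": 1},{"dp": [-0.007,-0.016,0.35],"delta_rot": [0.0012,0.0012,0.0015],"gripper": 1},{"dp": [-0.007,-0.016,0.55],"delta_rot": [0.0012,0.0012,0.0015],"gripper": 1},{"dp": [-0.007,-0.016,0.75],"delta_rot": [0.0012,0.0012,0.0015],"gripper": 1},{"dp": [-0.007,-0.016,0.85],"delta_rot": [0.0012,0.0012,0.0015],"gripper": 1}]'

```text
clock: 8.47
eef_pos: [0.4381, 0.3392, 0.1189]
ee_rot: [[-0.988, 0.154, -0.003], [0.154, 0.988, -0.003], [0.003, -0.004, -1.0]]
ft_force: [-0.6, -0.3, -1.5]
finger_gap: 0.576
finger_force: 52.2
```

Request:
arm_command --steps '[{"dp": [0,0,0.05],"delta_rot": [0,0,0],"gripper": 1},{"dp": [0,0,0.1],"delta_rot": [0,0,0],"gripper": 1},{"dp": [0,0,0.14],"delta_rot": [0,0,0],"gripper": 1},{"dp": [0,0,0.17],"delta_rot": [0,0,0],"gripper": 1},{"dp": [0,0,0.17],"delta_rot": [0,0,0],"gripper": 1}]'

```text
clock: 8.88
eef_pos: [0.4396, 0.3401, 0.0966]
ee_rot: [[-0.988, 0.153, -0.002], [0.153, 0.988, -0.003], [0.001, -0.003, -1.0]]
ft_force: [-0.4, 0.9, -2.3]
finger_gap: 0.575
finger_force: 52.2
```

```bash
python3 -c "
from h import *
g=goal.copy(); g[2]=.083; go(g,RU); print(robot.observe()['eef_pos'],robot.observe()['ft_force'])"
```

```text
dp [0.0119 0.0229 0.0904] rot [-0.0009 -0.0005 -0.001 ] mm [ 1.8  3.4 13.6] deg [-0.16 -0.08 -0.18]
[0.43959787 0.34012506 0.09656921] [-0.43728607  0.91215563 -2.28923576]
```

Request:
arm_command --steps '[{"dp": [0,0,0.03],"delta_rot": [-0.0009,-0.0005,0],"gripper": 1},{"dp": [0,0,0.055],"delta_rot": [-0.0009,-0.0005,0],"gripper": 1},{"dp": [0,0,0.075],"delta_rot": [-0.0009,-0.0005,0],"gripper": 1},{"dp": [0,0,0.085],"delta_rot": [-0.0009,-0.0005,0],"gripper": 1},{"dp": [0,0,0.085],"delta_rot": [-0.0009,-0.0005,0],"gripper": 1}]'

```text
clock: 9.3
eef_pos: [0.4394, 0.34, 0.0835]
ee_rot: [[-0.988, 0.153, -0.001], [0.153, 0.988, -0.001], [0.001, -0.001, -1.0]]
ft_force: [-0.0, 0.1, -2.1]
finger_gap: 0.576
finger_force: 52.2
```

Request:
arm_command --steps '[{"dp": [0,0,0.007],"delta_rot": [0,0,0],"gripper": 1},{"dp": [0,0,0.014],"delta_rot": [0,0,0],"gripper": 1},{"dp": [0,0,0.014],"delta_rot": [0,0,0],"gripper": 1}]'

```text
clock: 9.55
eef_pos: [0.4395, 0.3401, 0.0817]
ee_rot: [[-0.988, 0.153, -0.0], [0.153, 0.988, -0.0], [0.0, -0.0, -1.0]]
ft_force: [-0.6, 0.6, -2.4]
finger_gap: 0.571
finger_force: 52.2
```

Request:
arm_command --steps '[{"dp": [0,0,0.005],"delta_rot": [0,0,0],"gripper": 1},{"dp": [0,0,0.01],"delta_rot": [0,0,0],"gripper": 1},{"dp": [0,0,0.01],"delta_rot": [0,0,0],"gripper": 1}]'

```text
clock: 9.8
eef_pos: [0.4395, 0.3401, 0.0802]
ee_rot: [[-0.988, 0.153, -0.0], [0.153, 0.988, -0.0], [0.0, -0.0, -1.0]]
ft_force: [0.1, 0.6, -2.4]
finger_gap: 0.576
finger_force: 52.2
```

Request:
arm_command --steps '[{"dp": [0,0,0.004],"delta_rot": [0,0,0],"gripper": 1},{"dp": [0,0,0.008],"delta_rot": [0,0,0],"gripper": 1},{"dp": [0,0,0.008],"delta_rot": [0,0,0],"gripper": 1}]'

```text
clock: 10.05
eef_pos: [0.4398, 0.3401, 0.0799]
ee_rot: [[-0.988, 0.153, 0.001], [0.153, 0.988, -0.0], [-0.001, -0.0, -1.0]]
ft_force: [-2.1, -2.3, 9.6]
finger_gap: 0.576
finger_force: 53.5
```

Contact with the floor: the force rose to +10 N. Ease off a little, then release and withdraw straight up.

Request:
arm_command --steps '[{"dp": [0,0,-0.005],"delta_rot": [0,0,0],"gripper": 1},{"dp": [0,0,-0.005],"delta_rot": [0,0,0],"gripper": -0.4},{"dp": [0,0,-0.005],"delta_rot": [0,0,0],"gripper": -1},{"dp": [0,0,-0.005],"delta_rot": [0,0,0],"gripper": -1},{"dp": [0,0,-0.005],"delta_rot": [0,0,0],"gripper": -1}]'

```text
clock: 10.47
eef_pos: [0.4395, 0.3401, 0.0798]
ee_rot: [[-0.988, 0.153, -0.0], [0.153, 0.988, -0.0], [0.0, -0.0, -1.0]]
ft_force: [-0.2, 0.4, 0.4]
finger_gap: 0.999
finger_force: 0.0
```

Request:
arm_command --steps '[{"dp": [0,0,0],"delta_rot": [0,0,0],"gripper": -1},{"dp": [0,0,0],"delta_rot": [0,0,0],"gripper": -1},{"dp": [0,0,0],"delta_rot": [0,0,0],"gripper": -1}]'

```text
clock: 10.72
eef_pos: [0.4395, 0.3401, 0.0798]
ee_rot: [[-0.988, 0.153, -0.0], [0.153, 0.988, -0.0], [0.0, -0.0, -1.0]]
ft_force: [-0.3, -0.3, 0.2]
finger_gap: 0.998
finger_force: 0.0
```

Request:
arm_command --steps '[{"dp": [0,0,-0.08],"delta_rot": [0,0,0],"gripper": -1},{"dp": [0,0,-0.25],"delta_rot": [0,0,0],"gripper": -1},{"dp": [0,0,-0.5],"delta_rot": [0,0,0],"gripper": -1},{"dp": [0,0,-0.75],"delta_rot": [0,0,0],"gripper": -1},{"dp": [0,0,-1],"delta_rot": [0,0,0],"gripper": -1}]'

```text
clock: 11.13
eef_pos: [0.4392, 0.3399, 0.2326]
ee_rot: [[-0.988, 0.153, -0.0], [0.153, 0.988, -0.0], [0.0, -0.0, -1.0]]
ft_force: [-0.2, 0.1, 0.5]
finger_gap: 0.998
finger_force: 0.0
```

Request:
arm_command --steps '[{"dp": [0.3,0,0],"delta_rot": [0,0,0],"gripper": -1},{"dp": [0.5,0,0],"delta_rot": [0,0,0],"gripper": -1},{"dp": [0.6,0,0],"delta_rot": [0,0,0],"gripper": -1},{"dp": [0.6,0,0],"delta_rot": [0,0,0],"gripper": -1}]'

```text
clock: 11.47
eef_pos: [0.3481, 0.3544, 0.2313]
ee_rot: [[-0.988, 0.151, 0.001], [0.151, 0.988, 0.001], [-0.0, 0.001, -1.0]]
ft_force: [0.1, -0.1, 0.1]
finger_gap: 1.0
finger_force: 0.0
```

```bash
python3 -c "
from h import *
im,d=robot.get_image('scene'); P=pts('scene',d); z=P[...,2]
for nm,c in (('new',goal),('spent',np.array([.539,.340,0]))):
    q=P-c; m=(np.hypot(q[...,0],q[...,1])<.05)&(z>.08)&(z<.1); S=P[m]; r=cv2.minAreaRect((S[:,:2]*1000).astype(np.float32)); print(nm,m.sum(),r,np.median(S[:,2]))
cv2.imwrite('pics/s6.png',cv2.resize(im[40:230,250:460,::-1],None,fx=3.1,fy=3.1,interpolation=2))"
```

```text
new 213 ((440.02801513671875, 341.04827880859375), (53.986412048339844, 52.329010009765625), 82.71146392822266) 0.08670839213277748
spent 234 ((541.6206665039062, 340.16943359375), (54.91075897216797, 53.26499557495117), 76.99609375) 0.08696099358420473
```

View pics/s6.png

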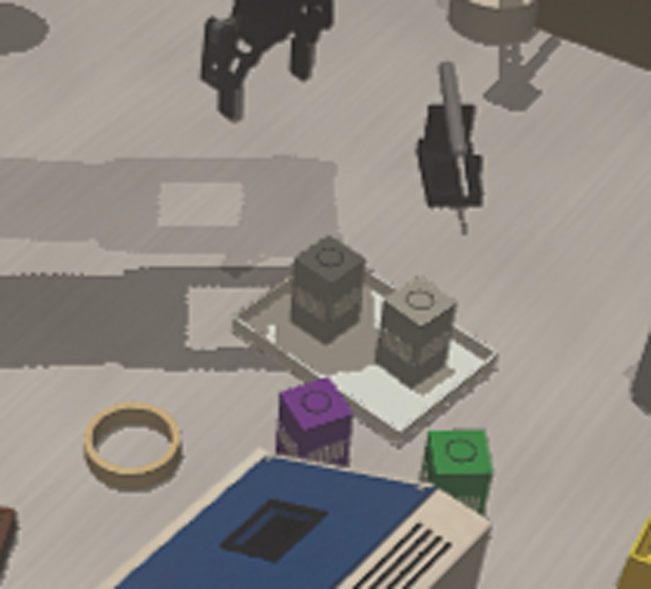

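The cartridge stands upright in the tray's free half at crop (330,290), with its face at about 87 mm. The spent one at crop (418,335) has not moved, the gripper is clear, and the other things are where they were.

```bash
python3 -c "
from bench import robot
print(robot.hand_in())"
```

```text
the job is handed in; nothing more can be done
None
```

The full cartridge was pushed to release the latch, drawn out and set upright, push face up, in the tray's free half beside the spent one; the job was handed in at about 11.5 s on the robot's clock.

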